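# Set the proving cabinet's flush vent slides

### The arm

A 7-joint arm with a two-finger parallel gripper is mounted at the origin on the work surface. World frame = base frame: x ahead of the robot, y to its left, z up, the work surface at z = 0. Lengths are in m, angles in rad, forces in N, time in s.
With the tool pointing down it reaches from about 0.4 to 0.925 m from the base axis. Payload 4.1 kg.
Tool frame: the origin (TCP) lies on the centre line of the jaws, within the pads' length; the fingertips stand 11 mm ahead of it and the grasp point (between the pads) lies 8 mm behind it; z points along the fingers, y is the direction in which the jaws open and shut (so a half turn about z gives the same grasp; the last joint's range is limited). The gripper opens to 85 mm and grips with 20 to 120 N. Pads are 22 mm wide; open, the fingers measure 114 mm over their backs; the gripper's body (76 mm by 85 mm) begins 54 mm behind the grasp point. The pads swing forward as they close: fully open they stand 13 mm farther back than shut.
Start: joints at [-1.21, 0.398, 0.045, 1.537, -0.019, 1.207, -0.051], TCP at [0.288, 0.583, 0.242] pointing down, gripper open.
Joint ranges: [-2.82, 2.82], [-0.49, 2.23], [-1.37, 1.46], [0, 2.46], [-1.36, 4.5], [0.23, 2], [-2.94, 2.94]. Speed limits (rad/s): [2.57, 2.57, 3.14, 3.14, 3.14, 3.14, 3.14].

### API

Orientations are given as a 3x3 rotation matrix whose columns are the frame's x, y, z axes.
In Python, from rig import env, eyes, ticket gives the robot as it stands. The module is installed in compiled form; this text tells all that it offers.
- The arm moves only by the tool arm_command, never from a script. Its argument "series" is a list of rows, each a list of 7 numbers: the opening, from 0 (shut) to 1 (fully open), then the shift along the tool's x, y, z each as a share of 1 m, from -1 to 1, then the turn, a rotation vector about the tool's x, y, z each as a share of pi/2 rad, from -1 to 1. In form: [[jaw, x, y, z, rx, ry, rz], ...]. A call has 1 to 8 rows; each row is the pose to reach, as a shift and turn from the pose commanded when the call began, along the tool's axes at that moment; what a row does not reach only later rows make up. A row lasts 1/10 s, in which the tool goes at most 50 mm and 8.59 degrees, less where a joint would pass 70% of its speed; a pose out of reach is approached as far as the arm can. A call with a number of a shift or a turn outside -1 to 1 is refused whole. A call with a gripper value outside its range is refused whole. The fingers move at their own pace and stop on an object; the grip force is fixed at half the most. Time passes only in rows, so rows that repeat a pose let the fingers close. It gives the time, the measured TCP pose, the force and the opening at its end, in the units of the state.
- env.state(): the state, without advancing time (a new reading comes with each control period).
- eyes.camera(name): name is "scene" or "top"; returns a dict with "img" (400x640x3 uint8, red, green, blue), "range_z" (400x640 float32, m along the optical axis (not along the pixel's ray), 0 where there is no reading), "fx", "fy", "cx", "cy" (pixels), "eye" and "attitude" of the camera in the world. Camera axes: x right, y up, looking along -z (the intrinsics and any distortion apply to the point x, -y, -z); pixel columns grow to the right and rows downward; lengths in m; the calibration is good to about 2 mm. A picture is of the moment at which its call begins.
- ticket.job_done(): hands the job in, once; it reports no verdict.
The state is a dict: "clock": time; "qpos": joint angles; "qd": joint speeds; "effort": joint torques, N m; "tcp_pos": TCP position; "eef_rot": TCP orientation; "contact_force": force on the tool from outside, world axes, zero at the start; "wrist_torque": the same for the moment, N m; "opening": opening from 0.0 (shut) to 1.0 (fully open).
Only numpy, scipy, OpenCV 4.12 (cv2) and the standard library are available. Lean on these libraries where they do the work, as an engineer would, in place of code of your own. Each camera call takes 0.05 s, during which the arm holds its last target.

### The job

The dough has proved, so set the small steel proving cabinet on the bench to vent: slide its upper vent fully open and its lower vent fully shut. The vent slides lie flush in the sloping panel and have no handle, so press on the bare plate and drag it along by friction. Leave the things standing on and around the cabinet where they are, and let go of everything when done.

Things in the scene. Friction and masses are not known exactly. Their poses are not given: they have to be found in the camera images.
- panel_foot (a point): Middle of the front edge, 60 mm high, of a fixed steel proving cabinet on the bench (340 mm wide, 300 deep; rear deck 155 mm high). From this edge a flat panel rises, away from the robot, at 30 degrees from level for 190 mm up to the deck. Axes, shared by the window points: x up the slope, y level along the vents (left seen from the robot side), z straight out of the panel.
- upper_window (a point): Centre of the upper press window, on the plate's surface, 133 mm up the slope: an opening 130 mm long (y) by 52 mm (x). A bare aluminium slide plate always fills it, 1.5 mm below the panel's face, and runs on under the panel all round, so no edge or end can be pushed. Press within about 45 mm of the centre along y.
- lower_window (a point): Centre of the lower press window, on the plate's surface; same size, axes and build as upper_window, 75 mm lower down the slope.
- grille (a point): Centre of the upper vent's grille (70 x 52 mm, fixed bars in the panel's face), on the +y side of the upper window beyond a 10 mm bar; the lower vent has the same beside its window. The plate shows behind it when shut, a black opening when open.
- rod (a point): Middle of the front rod of a fixed overshelf of 8 mm rods that run parallel to the vents, 290 mm above the bench. It is 14 mm farther back than the upper window's centre and 165 mm above it. The other rods lie behind it; posts stand at the deck 162 mm to either side. A vertical tool over the upper window strikes it; a tool square to the panel clears it by far.
- upper_mark (a point): Centre of the ring mark (26 mm, printed, not raised) in the middle of the upper slide plate, on its surface; travels with the plate, always inside the window: 35 mm to the +y side of the window's centre when shut, 35 mm to the -y side when open.
- lower_mark (a point): Centre of the same ring mark on the lower slide plate; same meaning.
- upper_vent (a joint): Position of the upper slide in m: 0 fully shut (stop), 0.07 fully open (stop); it grows as the plate moves to the window's -y (right, seen from the robot side). Starts shut or nearly (0 to 0.025). It stays where left; about 2 N along the slide moves it, so press on it with roughly 8 to 15 N.
- lower_vent (a joint): Position of the lower slide in m, same meaning and direction; starts open or mostly (0.045 to 0.07).
- tin_c (a point): Centre of a loose dark loaf tin (95 x 170 x 60 mm) on the deck. Leave alone.
- bowl_c (a point): Centre, 25 mm up, of a loose small steel bowl (90 mm across, 50 mm high) on the deck. Leave alone.
- scraper_c (a point): Loose bench scraper (110 x 120 x 18 mm) lying on the bench before the cabinet. Point 9 mm above the bench at its middle. Leave alone.
- brush_c (a point): Loose flour brush (205 x 60 x 24 mm) lying on the bench before the cabinet. Point 12 mm above the bench at its middle. Leave alone.
- jar_c (a point): Centre of a loose glass jar (80 mm across, 110 mm high) on the bench left of the cabinet. Leave alone.
- scale_c (a point): Middle, 18 mm up, of a loose kitchen scale (180 x 160 x 36 mm) on the bench right of the cabinet. Leave alone.

How it is judged:
At the end, for the whole second after the job is handed in: The upper slide stands within 8 mm of its open stop and the lower within 8 mm of its shut stop, both at rest (value of joint upper_vent above 0.062 m and value of joint lower_vent below 0.008 m and not (velocity of joint any of upper_vent, lower_vent above 0.005 m/s or velocity of joint any of upper_vent, lower_vent below -0.005 m/s)); the robot touches nothing.
It fails at once if a bystander on or around the cabinet is shoved more than 30 mm (distance of any of tin_c, bowl_c, scraper_c, brush_c, jar_c, scale_c from where it was at the start of the episode above 0.03 m).
It also fails if it takes over 40 s, if anything falls off the work surface, if the arm or the gripper's body presses on something with over 40 N, if the wrist force passes 120 N, or if a joint passes its speed limit or range.

## Working session

There is one attempt and no reset: what is moved stays moved. The work goes in short steps, Python scripts to look and compute and a tool call to move; the robot and the scene stay as the last step left them, time stands still between calls to the robot, and variables do not carry over. Pictures are saved under pics/ and viewed, and the job is handed in when it is done.

Besides the shell and the picture viewer there is one more tool, called after ">>>" as name([rows], argument=value, ...), one row to a line, values as JSON. arm_command: Moves the arm, as the interface text tells. Its arguments: {"type":"object","properties":{"series":{"type":"array"}},"required":["series"]}

```bash
mkdir -p pics; python3 - <<'E'
from rig import env,eyes
import cv2,numpy as np
for n in ["scene","top"]:
    c=eyes.camera(n); cv2.imwrite(f"pics/{n}0.png",c["img"][:,:,::-1]); np.savez(f"{n}0.npz",**c)
    print(n,c["fx"],c["fy"],c["cx"],c["cy"],c["eye"],c["attitude"],[k for k in c])
print(env.state())
E
```

```text
scene 393.9990809534544 393.9990809534544 318.896153491551 199.9273533854531 [ 1.06989991 -0.47531924  0.94572768] [[ 0.70339749 -0.52594945  0.47813089]
 [ 0.71068656  0.50855174 -0.48610672]
 [ 0.01251326  0.68172745  0.73149922]] ['img', 'range_z', 'fx', 'fy', 'cx', 'cy', 'eye', 'attitude']
top 418.81241320146546 418.81241320146546 322.9288897281105 199.4460169006222 [ 0.53895763 -0.00460032  1.24930577] [[-0.01717241  0.99795103 -0.06163477]
 [-0.99955327 -0.01864275 -0.02336036]
 [-0.02446153  0.06120608  0.99782536]] ['img', 'range_z', 'fx', 'fy', 'cx', 'cy', 'eye', 'attitude']
{'clock': 0.1, 'qpos': array([-1.21001375,  0.39911236,  0.04504243,  1.53775996, -0.0187179 ,
        1.20689746, -0.05071273]), 'qd': array([-0.00042637, -0.00177297, -0.00085016, -0.00076357,  0.00025527,
        0.00062956, -0.0002006 ]), 'effort': array([ 3.60196027e-03, -4.76264405e+01,  1.37042541e+00, -2.54949152e+01,
        1.20605537e-02,  5.01924078e-03,  2.94800984e-06]), 'tcp_pos': array([0.28816964, 0.58201419, 0.24136847]), 'eef_rot': array([[-8.96187715e-01,  4.43674559e-01, -6.81371585e-04],
       [ 4.43675070e-01,  8.96186262e-01, -1.61774522e-03],
       [-1.07116546e-04, -1.75211098e-03, -9.99998459e-01]]), 'contact_force': array([-0.16237528, -0.2098762 , -0.06946308]), 'wrist_torque': array([-0.05279219, -0.01091168, -0.00616256]), 'opening': 1.0006772533740491}
```

View pics/scene0.png

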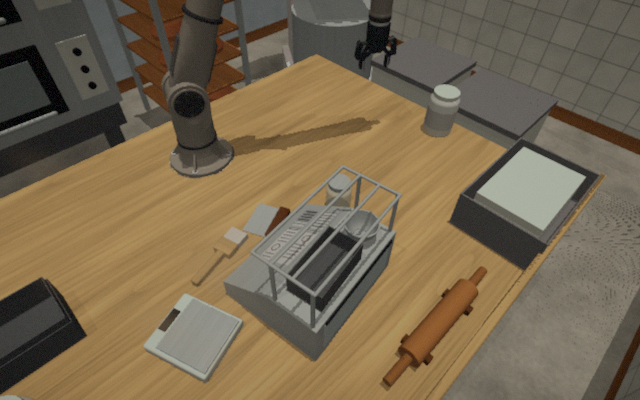

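View pics/top0.png

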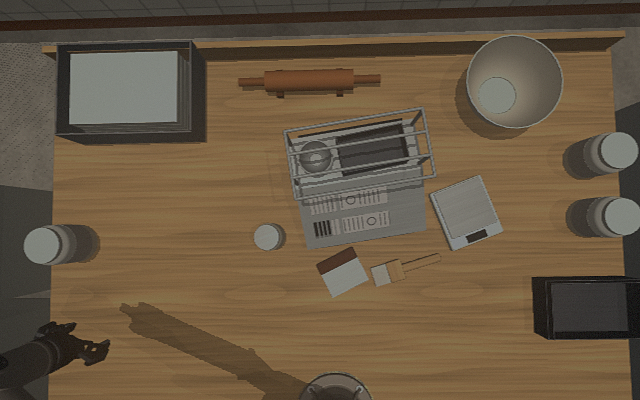

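```bash
cat > h.py <<'E'
import numpy as np
def load(n): return dict(np.load(n))
def p3(c,u,v,z=None):
    if z is None:
        z=c["range_z"][int(round(v)),int(round(u))]
    d=np.array([(u-c["cx"])/c["fx"]*z,-(v-c["cy"])/c["fy"]*z,-z]); return c["attitude"]@d+c["eye"]
def ray(c,u,v,p0,n):
    d=c["attitude"]@np.array([(u-c["cx"])/c["fx"],-(v-c["cy"])/c["fy"],-1.]); t=np.dot(p0-c["eye"],n)/np.dot(d,n); return c["eye"]+t*d
def proj(c,p):
    q=c["attitude"].T@(np.asarray(p)-c["eye"]); return c["cx"]+c["fx"]*q[0]/-q[2], c["cy"]-c["fy"]*q[1]/-q[2]
E
python3 - <<'E'
import cv2,numpy as np
from h import *
i=cv2.imread("pics/top0.png")[100:260,270:450]; cv2.imwrite("pics/tc.png",cv2.resize(i,None,fx=4.4,fy=3.75*4.4/4.4 if 0 else 3.7,interpolation=cv2.INTER_CUBIC)) if 0 else cv2.imwrite("pics/tc.png",cv2.resize(i[60:150,20:165],None,fx=5,fy=5,interpolation=cv2.INTER_CUBIC))
c=load("top0.npz")
# panel plane fit
pts=[]
for v in range(185,245):
  for u in range(300,428):
    p=p3(c,u,v)
    if 0.07<p[2]<0.15: pts.append(p)
pts=np.array(pts); 
m=np.median(pts,0)
for _ in range(5):
    A=np.c_[pts[:,:2],np.ones(len(pts))]; s,*_=np.linalg.lstsq(A,pts[:,2],rcond=None); r=pts[:,2]-A@s; 
    pts=pts[abs(r)<max(0.003,1.5*np.std(r))]
print(len(pts),s,np.std(r)); g=s[:2]; print(np.degrees(np.arctan(np.hypot(*g))),np.degrees(np.arctan2(g[1],g[0])))
E
```

```text
4285 [ 0.56735073  0.08296506 -0.21497135] 0.0015432731130268927
29.829300960095665 8.31953221412509
```

View pics/tc.png

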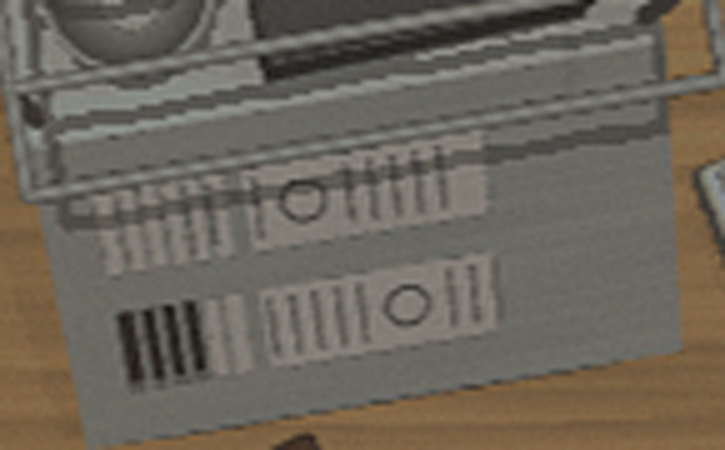

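```bash
python3 - <<'E'
from h import *
c=load("top0.npz"); s=np.array([ 0.56735073,0.08296506,-0.21497135])
n=np.array([-s[0],-s[1],1]); n/=np.linalg.norm(n); p0=np.array([0,0,s[2]])
C=lambda a,b: ray(c,290+a/5-.4,160+b/5-.4,p0,n)
fl,fr=C(95,447),C(682,350); print("front",fl,fr,np.linalg.norm(fl-fr)); foot=(fl+fr)/2
y=fl-fr; yaw=np.arctan2(-y[0],y[1]); print("foot",foot,"yaw from edge",np.degrees(yaw))
yaw=(yaw+np.radians(8.32))/2
a=np.radians(30)
R=np.array([[np.cos(yaw),-np.sin(yaw),0],[np.sin(yaw),np.cos(yaw),0],[0,0,1]])
X=R@[np.cos(a),0,np.sin(a)];Y=R@[0,1,0];Z=np.cross(X,Y); B=np.c_[X,Y,Z]
for k,v in dict(up=(304,200),lo=(408,305),ul=[(245,180),(480,135),(487,212),(255,250)],ll=[(260,290),(490,253),(497,328),(272,365)]).items():
    v=np.atleast_2d(v); q=np.mean([C(*w) for w in v],0); print(k,q,"panel",B.T@(q-foot)); 
for k,d in dict(U=133,L=58).items():
    print(k,foot+X*d/1000)
f60=foot.copy();print(B,np.degrees(yaw))
# objects
for nme,(u,v) in dict(bowl=(316,155),tin=(375,148),jar=(267,237),scr=(342,272),brush=(405,265),scale=(465,212)).items(): print(nme,p3(c,u,v))
E
```

```text
front [0.47273774 0.06625334 0.05873346] [ 0.52190826 -0.26583075  0.05907902] 0.3357047849453926
foot [ 0.497323   -0.0997887   0.05890624] yaw from edge 8.422390711097018
up [ 0.60661963 -0.05207323  0.12487448] panel [ 0.13264531  0.03129507 -0.00040925]
lo [ 0.54966134 -0.10979509  0.08777026] panel [ 0.0580138  -0.01751949 -0.00016499]
ul [ 0.60899006 -0.08583152  0.12341859] panel [ 0.12969207 -0.00244865 -0.00038531]
ll [ 0.54752801 -0.09413447  0.08785919] panel [ 0.05820494 -0.00171514 -0.00017265]
U [ 0.6112772  -0.08301995  0.12540624]
L [ 0.54701731 -0.09247601  0.08790624]
[[ 0.85679847 -0.14558567 -0.49467282]
 [ 0.12608089  0.98934565 -0.07279283]
 [ 0.5         0.          0.8660254 ]] 8.37119535554851
bowl [0.72338356 0.03706909 0.16036236]
tin [ 0.73918468 -0.11808709  0.15699048]
jar [0.50980208 0.17623983 0.10840549]
scr [ 4.00290103e-01 -2.80262596e-02 -2.80692743e-04]
brush [ 0.42009231 -0.21044516  0.02075989]
scale [ 0.5701573  -0.38430314  0.03489735]
```

```bash
cat >> h.py <<'E'
from scipy.spatial.transform import Rotation as Ro
yaw=np.radians(8.37);a=np.radians(30)
Rz=Ro.from_euler('z',yaw).as_matrix()
X=Rz@[np.cos(a),0,np.sin(a)];Y=Rz@[0,1,0];Z=np.cross(X,Y);B=np.c_[X,Y,Z]
foot=np.array([0.4973,-0.0995,0.0595])
RT=np.c_[-X,Y,-Z]
def go(s,P,R=RT):
    R0=s["eef_rot"]; return np.round(R0.T@(P-s["tcp_pos"]),4), np.round(Ro.from_matrix(R0.T@R).as_rotvec()/(np.pi/2),4)
def pan(x,y,z): return foot+B@np.array([x,y,z])
def rep(s): return "t",s["clock"],"panel tcp",np.round(B.T@(s["tcp_pos"]-foot),4),"F panel",np.round(B.T@s["contact_force"],2),"oriErr",np.round(Ro.from_matrix(RT.T@s["eef_rot"]).as_rotvec(),3)
E
python3 - <<'E'
from h import *
from rig import env
s=env.state(); print(go(s,pan(.133,.035,.15)),pan(.133,.035,.15))
E
```

```text
(array([-0.5029, -0.4664, -0.0137]), array([-0.102 , -0.3233, -0.3764])) [ 0.53195862 -0.05902379  0.25590381]
```

>>> arm_command([
  [0,-0.25,-0.23,-0.04,-0.05,-0.16,-0.19],
  [0,-0.25,-0.23,-0.04,-0.05,-0.16,-0.19],
  [0,-0.25,-0.23,-0.04,-0.05,-0.16,-0.19],
  [0,-0.25,-0.23,-0.04,-0.05,-0.16,-0.19],
  [0,-0.25,-0.23,-0.04,-0.05,-0.16,-0.19],
  [0,-0.25,-0.23,-0.04,-0.05,-0.16,-0.19],
  [0,-0.25,-0.23,-0.04,-0.05,-0.16,-0.19],
  [0,-0.25,-0.23,-0.04,-0.05,-0.16,-0.19],
])

```text
clock: 0.9
tcp_pos: [0.4128, 0.2588, 0.2828]
eef_rot: [[-0.952, 0.164, 0.26], [0.169, 0.986, -0.005], [-0.257, 0.039, -0.966]]
contact_force: [0.1, 0.1, -0.2]
opening: -0.004
```

```bash
python3 - <<'E'
from h import *
from rig import env
s=env.state(); print(rep(s),s["qpos"],s["opening"],s["tcp_pos"]); print(go(s,pan(.133,.035,.15)))
E
```

```text
('t', 0.9, 'panel tcp', array([0.0844, 0.3668, 0.2091]), 'F panel', array([-0.01,  0.12, -0.26]), 'oriErr', array([0.083, 0.255, 0.303])) [-1.01248824 -0.05575687  0.2299111   2.01156299  0.23692967  1.01185138
  0.51006997] -0.0039553594137949144 [0.41277458 0.25876568 0.28278484]
(array([-0.1602, -0.2947,  0.0585]), array([-0.053 , -0.1626, -0.1931]))
```

>>> arm_command([
  [0,-0.16,-0.295,0.058,-0.053,-0.163,-0.193],
  [0,-0.16,-0.295,0.058,-0.053,-0.163,-0.193],
  [0,-0.16,-0.295,0.058,-0.053,-0.163,-0.193],
  [0,-0.16,-0.295,0.058,-0.053,-0.163,-0.193],
  [0,-0.16,-0.295,0.058,-0.053,-0.163,-0.193],
  [0,-0.16,-0.295,0.058,-0.053,-0.163,-0.193],
  [0,-0.16,-0.295,0.058,-0.053,-0.163,-0.193],
  [0,-0.16,-0.295,0.058,-0.053,-0.163,-0.193],
])

```text
clock: 1.7
tcp_pos: [0.5335, -0.0597, 0.2554]
eef_rot: [[-0.857, -0.141, 0.495], [-0.122, 0.99, 0.072], [-0.5, 0.002, -0.866]]
contact_force: [0.4, 2.0, 0.1]
opening: -0.003
```

```bash
python3 - <<'E'
from h import *
from rig import env,eyes
import cv2
s=env.state(); print(rep(s),s["qpos"],s["opening"],s["tcp_pos"]); print(go(s,pan(.133,.035,.04)))
c=eyes.camera("scene"); np.savez("s1.npz",**c); cv2.imwrite("pics/s1.png",cv2.resize(c["img"][100:350,200:480,::-1],None,fx=2.4,fy=2.4,interpolation=cv2.INTER_CUBIC))
E
```

```text
('t', 1.7, 'panel tcp', array([0.1339, 0.0341, 0.1489]), 'F panel', array([ 0.64,  1.91, -0.26]), 'oriErr', array([ 0.001, -0.   ,  0.004])) [-1.04630222 -0.22343303  1.03324363  2.18066834  0.19956681  0.56294596
  1.59804051] -0.0034022483934600884 [ 0.53345122 -0.05974482  0.25540059]
(array([0.001 , 0.001 , 0.1089]), array([-0.0004,  0.0001, -0.0028]))
```

View pics/s1.png

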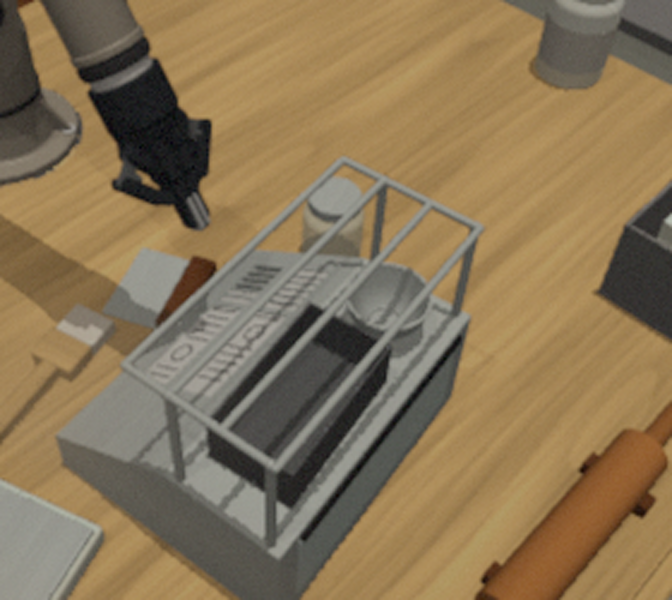

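>>> arm_command([
  [0,0.001,0.001,0.05,0,0,0],
  [0,0.001,0.001,0.1,0,0,0],
  [0,0.001,0.001,0.125,0,0,0],
  [0,0.001,0.001,0.125,0,0,0],
])

```text
clock: 2.15
tcp_pos: [0.5585, -0.0438, 0.1958]
eef_rot: [[-0.854, -0.155, 0.496], [-0.136, 0.988, 0.075], [-0.502, -0.003, -0.865]]
contact_force: [-0.8, -1.1, 0.6]
opening: 0.002
```

```bash
python3 - <<'E'
from h import *
from rig import env,eyes
import cv2
s=env.state(); print(rep(s),s["qpos"]); 
c=eyes.camera("top"); np.savez("t2.npz",**c); cv2.imwrite("pics/t2.png",cv2.resize(c["img"][130:260,270:450,::-1],None,fx=4.4,fy=4.4,interpolation=cv2.INTER_CUBIC))
E
```

```text
('t', 2.15, 'panel tcp', array([0.1276, 0.0462, 0.0837]), 'F panel', array([-0.54, -0.93,  1.01]), 'oriErr', array([-0.002, -0.002, -0.01 ])) [-1.60954664 -0.4625254   1.42733458  2.21616839  0.82796392  0.57995743
  1.04083017]
```

View pics/t2.png

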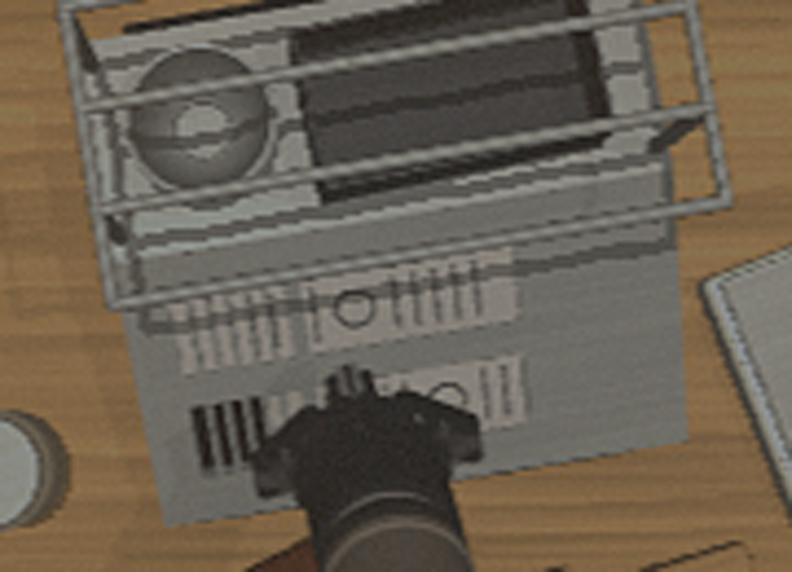

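```bash
cat > fit.py <<'E'
from h import *
import itertools
from scipy.optimize import least_squares
Q=np.array([[-1.21001375,0.39911236,0.04504243,1.53775996,-0.0187179,1.20689746,-0.05071273],
[-1.01248824,-0.05575687,0.2299111,2.01156299,0.23692967,1.01185138,0.51006997],
[-1.04630222,-0.22343303,1.03324363,2.18066834,0.19956681,0.56294596,1.59804051],
[-1.60954664,-0.4625254,1.42733458,2.21616839,0.82796392,0.57995743,1.04083017]])
P=np.array([[0.28816964,0.58201419,0.24136847],[0.41277458,0.25876568,0.28278484],[0.53345122,-0.05974482,0.25540059],pan(.1276,.0462,.0837)])
Rm=[np.array([[-.896188,.443675,-.000681],[.443675,.896186,-.001618],[-.000107,-.001752,-1]])]
foot_=foot
for e in [(0.083,0.255,0.303),(.001,0,.004),(-.002,-.002,-.01)]:
    Rm.append(RT@Ro.from_rotvec(e).as_matrix())
ax='zyzyzyz'
def fkR(q,s,o): return Ro.from_euler('ZYZYZYZ'[0],0)
def chain(q,s,o1,o7):
    R=[Ro.from_euler(ax[i],s[i]*q[i]+(o1 if i==0 else o7 if i==6 else 0)) for i in range(7)]
    return R
if __name__=="__main__":
    best=[]
    for s in itertools.product([1,-1],repeat=7):
        if s[1]==-1: continue
        for o1 in np.arange(4)*np.pi/2:
            for o7 in np.arange(4)*np.pi/2:
                e=0
                for q,r in zip(Q,Rm):
                    T=Ro.identity()
                    for k in chain(q,s,o1,o7): T=T*k
                    e+=(T.inv()*Ro.from_matrix(r)).magnitude()**2
                best.append((e,s,o1,o7))
    best.sort(key=lambda t:t[0])
    for b in best[:6]: print(b)
E
python3 fit.py; python3 -c "
from rig import env
s=env.state();print(s['qpos'],s['tcp_pos'],s['contact_force'])"
```

```text
(7.639447007203225e-07, (-1, 1, -1, 1, -1, 1, -1), np.float64(0.0), np.float64(1.5707963267948966))
(1.1382232784990658, (1, 1, 1, 1, 1, 1, 1), np.float64(0.0), np.float64(4.71238898038469))
(1.140163209557159, (-1, 1, -1, -1, -1, -1, -1), np.float64(4.71238898038469), np.float64(0.0))
(1.2253346691067346, (-1, 1, -1, 1, -1, 1, -1), np.float64(4.71238898038469), np.float64(0.0))
(1.2266704434315505, (-1, 1, -1, 1, -1, 1, -1), np.float64(1.5707963267948966), np.float64(3.141592653589793))
(1.7042272971766745, (-1, 1, -1, -1, -1, -1, -1), np.float64(3.141592653589793), np.float64(4.71238898038469))
[-1.61865664 -0.47007992  1.43134017  2.22029854  0.83580857  0.58011153
  1.03455988] [ 0.55707236 -0.04077199  0.19255974] [-1.28364808 -1.42535413 -1.69138283]
```

```bash
cat > fit2.py <<'E'
from fit import *
s=(-1,1,-1,1,-1,1,-1)
def cum(q):
    T=Ro.identity();L=[np.eye(3)]
    for k in chain(q,s,0,np.pi/2): T=T*k; L.append(T.as_matrix())
    return L
def cols(q,names):
    L=cum(q); return np.c_[tuple(L[i][:,a] for i,a in names)]
def fit(names):
    A=np.vstack([cols(q,names) for q in Q]); b=P.ravel(); x,_,rk,_=np.linalg.lstsq(A,b,rcond=None); return x,rk,(A@x-b)
if __name__=="__main__":
    base=[(0,2),(2,2),(4,2),(6,2)]
    x,rk,r=fit(base);print(x,rk,np.abs(r).max())
    ex=[(i,a) for i in (2,3,4,5,6) for a in (0,1,2)]
    ex=[e for e in ex if e not in base]
    for k in (1,2,3):
        res=[]
        for c in itertools.combinations(ex,k):
            x,rk,r=fit(base+list(c)); res.append((np.abs(r).max(),c,np.round(x,4),rk))
        res.sort(key=lambda t:t[0])
        for t in res[:5]: print(t)
E
python3 fit2.py
```

```text
[0.250059   0.58757514 0.45767665 0.4002242 ] 4 0.037862319200495986
(np.float64(0.0029867182576839846), ((3, 1),), array([ 0.282 ,  0.5127,  0.4797,  0.3411, -0.0401]), np.int32(5))
(np.float64(0.002986718257684151), ((4, 1),), array([ 0.282 ,  0.5127,  0.4797,  0.3411, -0.0401]), np.int32(5))
(np.float64(0.009278342501178538), ((2, 1),), array([ 0.1789,  0.5589,  0.467 ,  0.2896, -0.0468]), np.int32(5))
(np.float64(0.014099223096687652), ((6, 1),), array([ 0.2494,  0.5138,  0.4813,  0.3179, -0.0401]), np.int32(5))
(np.float64(0.014099223096687846), ((5, 1),), array([ 0.2494,  0.5138,  0.4813,  0.3179, -0.0401]), np.int32(5))
(np.float64(9.625777942667835e-05), ((2, 1), (3, 1)), array([ 0.2558,  0.5231,  0.4769,  0.3264, -0.0122, -0.0305]), np.int32(6))
(np.float64(9.62577794267061e-05), ((2, 1), (4, 1)), array([ 0.2558,  0.5231,  0.4769,  0.3264, -0.0122, -0.0305]), np.int32(6))
(np.float64(0.002439427391091209), ((3, 1), (5, 1)), array([ 0.2783,  0.5118,  0.4802,  0.3374, -0.0356, -0.0051]), np.int32(6))
(np.float64(0.0024394273910912645), ((3, 1), (6, 1)), array([ 0.2783,  0.5118
[... 360 characters left out ...]
np.float64(1.2377265652174785e-05), ((2, 1), (3, 1), (5, 1)), array([ 2.560e-01,  5.229e-01,  4.770e-01,  3.263e-01, -1.200e-02,
       -3.040e-02, -4.000e-04]), np.int32(7))
(np.float64(1.2377265652285807e-05), ((2, 1), (3, 1), (6, 1)), array([ 2.560e-01,  5.229e-01,  4.770e-01,  3.263e-01, -1.200e-02,
       -3.040e-02, -4.000e-04]), np.int32(7))
(np.float64(1.237726565239683e-05), ((2, 1), (4, 1), (5, 1)), array([ 2.560e-01,  5.229e-01,  4.770e-01,  3.263e-01, -1.200e-02,
       -3.040e-02, -4.000e-04]), np.int32(7))
(np.float64(7.551516529485935e-05), ((2, 1), (3, 0), (4, 1)), array([ 2.557e-01,  5.230e-01,  4.767e-01,  3.262e-01, -1.220e-02,
        2.000e-04, -3.060e-02]), np.int32(7))
```

```bash
cat > kin.py <<'E'
from fit2 import *
names=[(0,2),(2,2),(4,2),(6,2),(2,1),(4,1),(6,1)]
KX,_,_=fit(names)
lo=np.array([-2.82,-.49,-1.37,0,-1.36,.23,-2.94]);hi=np.array([2.82,2.23,1.46,2.46,4.5,2,2.94])
def fk(q):
    L=cum(q); return np.c_[tuple(L[i][:,a] for i,a in names)]@KX, L[-1]
def Rtilt(t,roll=0):
    # t deg from vertical, tilt in the panel's plane
    aa=np.radians(t); x=Rz@[np.cos(aa),0,np.sin(aa)]; y=Rz@[0,1,0]; z=np.cross(x,y)
    return np.c_[-x,y,-z]@Ro.from_euler('z',roll,degrees=True).as_matrix()
def ik(p,R,q0,reg=0.02,mid=None):
    mid=q0 if mid is None else mid
    def f(q):
        pp,RR=fk(q); return np.r_[(pp-p)*30,Ro.from_matrix(R.T@RR).as_rotvec()*10,reg*(q-mid)]
    r=least_squares(f,np.clip(q0,lo+1e-3,hi-1e-3),bounds=(lo,hi),max_nfev=150)
    pp,RR=fk(r.x); return r.x,np.linalg.norm(pp-p),Ro.from_matrix(R.T@RR).magnitude()
def margin(q): return np.minimum(q-lo,hi-q)
E
python3 - <<'E'
from kin import *
from rig import env
st=env.state(); p,R=fk(st["qpos"]); print("fk err",p-st["tcp_pos"])
rng=np.random.default_rng(0)
for tilt in (30,25,20,15):
  for roll in (0,90,-90,180):
    out=[]
    for (x,y) in [(.133,.035),(.133,-.035),(.058,.04),(.058,-.03)]:
      b=None
      for k in range(8):
        q0=lo+(hi-lo)*rng.uniform(.15,.85,7); mid=np.array([-.0,.3,.0,2.,0.,.8,0])
        q0[0]=rng.uniform(-1.5,1.5)
        q,e,er=ik(pan(x,y,.0095),Rtilt(tilt,roll),q0,.05,.5*(lo+hi))
        if e<2e-3 and er<.01:
            m=margin(q).min()
            if b is None or m>b[0]: b=(m,q)
      out.append("none" if b is None else f"{b[0]:.2f} {np.round(b[1],2)}")
    print(tilt,roll,*out,sep="\n   ")
E
```

```text
fk err [1.35258614e-05 2.54871279e-05 9.61483995e-06]
30
   0
   0.05 [ 1.14  0.55 -1.32  2.14  1.07  0.52  0.85]
   0.00 [ 1.28  0.66 -1.37  2.08  1.06  0.58  1.02]
   0.05 [ 1.1   0.39 -1.15  2.3   1.07  0.28  0.81]
   0.01 [ 1.37  0.61 -1.36  2.24  1.17  0.45  0.93]
30
   90
   0.05 [ 0.77  0.31 -0.8   2.15  0.44  0.28 -0.2 ]
   0.11 [ 1.03  0.41 -0.97  2.09  0.52  0.34 -0.12]
   0.00 [-0.28  0.22  0.41  2.33 -1.15  0.23  1.33]
   0.00 [ 1.14  0.4  -1.02  2.24  0.66  0.23 -0.22]
30
   -90
   0.04 [-0.07  0.23  0.15  2.16 -0.56  0.27 -2.42]
   0.10 [ 0.14  0.27  0.08  2.11 -0.65  0.33 -2.21]
   0.00 [ 1.25  0.55 -1.37  2.3   1.28  0.45  2.23]
   0.00 [ 0.34  0.25 -0.09  2.26 -0.87  0.23 -1.93]
30
   180
   0.02 [ 0.33  0.24 -0.3   2.15 -0.14  0.25 -1.24]
   0.06 [ 0.58  0.29 -0.41  2.1  -0.2   0.29 -1.04]
   0.00 [-0.28  0.22  0.42  2.33 -1.15  0.23 -0.24]
   0.00 [ 1.14  0.4  -1.02  2.24  0.66  0.23 -1.79]
25
   0
   0.00 [ 1.13  0.61 -1.37  2.08  1.01  0.68  0.92]
   0.00 [ 1.23  0.68 -1.37  2.02  0.98  0.7   1.09]
   0.02 [ 1.2   0.54 -1.35  2.24  1.07  0.53  0.84]
   0.00 [ 1.3
[... 1729 characters left out ...]
.00 [ 1.24  0.69 -1.37  2.06  0.92  0.84  1.12]
15
   90
   0.41 [ 0.48  0.34 -0.53  1.96  0.22  0.64 -0.02]
   0.44 [ 0.64  0.38 -0.58  1.9   0.22  0.67  0.1 ]
   0.28 [ 0.52  0.29 -0.54  2.13  0.21  0.51 -0.  ]
   0.31 [ 0.72  0.34 -0.61  2.07  0.22  0.54  0.13]
15
   -90
   0.18 [-0.2   0.31  0.29  1.98 -0.24  0.62 -2.76]
   0.34 [-0.07  0.35  0.28  1.92 -0.29  0.66 -2.6 ]
   0.24 [-0.22  0.27  0.3   2.15 -0.28  0.5  -2.7 ]
   0.31 [-0.05  0.3   0.29  2.09 -0.35  0.54 -2.5 ]
15
   180
   0.39 [ 0.12  0.3  -0.1   1.97 -0.02  0.62 -1.38]
   0.41 [ 0.26  0.34 -0.12  1.91 -0.06  0.64 -1.22]
   0.26 [ 0.14  0.26 -0.1   2.14 -0.05  0.49 -1.34]
   0.29 [ 0.3   0.29 -0.12  2.08 -0.1   0.52 -1.16]
```

```bash
cat > sim.py <<'E'
from kin import *
def jac(q):
    p,R=fk(q);J=np.zeros((6,7));h=1e-5
    for i in range(7):
        d=q.copy();d[i]+=h;pp,RR=fk(d);J[:3,i]=(pp-p)/h;J[3:,i]=Ro.from_matrix(RR@R.T).as_rotvec()/h
    return J
def run(q,p,R,n=8,sub=4,lam=0.0,W=None,vm=.05,wm=np.radians(8.59),log=False):
    """n rows toward p,R straight"""
    cp,cR=fk(q); lim=.7*np.array([2.57,2.57,3.14,3.14,3.14,3.14,3.14])*.1
    W=np.eye(7) if W is None else np.diag(W)
    for _ in range(n):
        dp=p-cp; dr=Ro.from_matrix(R@cR.T).as_rotvec()
        f=min(1,vm/max(1e-9,np.linalg.norm(dp)),wm/max(1e-9,np.linalg.norm(dr)))
        tp=cp+dp*min(1,vm/max(1e-9,np.linalg.norm(dp))); tR=Ro.from_rotvec(dr*min(1,wm/max(1e-9,np.linalg.norm(dr)))).as_matrix()@cR
        q0=q.copy()
        for k in range(sub):
            pp,RR=fk(q); e=np.r_[tp-pp,Ro.from_matrix(tR@RR.T).as_rotvec()]/(sub-k)
            J=jac(q); q=q+W@J.T@np.linalg.solve(J@W@J.T+lam**2*np.eye(6),e); q=np.clip(q,lo,hi)
        dq=q-q0; m=np.max(np.abs(dq)/lim)
        if m>1: q=q0+dq/m
        cp,cR=fk(q)
    return q
def rel(p,R,row): # pose from a call row
    row=np.array(row); return p+R@row[:3], R@Ro.from_rotvec(row[3:]*np.pi/2).as_matrix()
E
python3 - <<'E'
from sim import *
q=Q[0]
rows=[([-.25,-.23,-.04,-.05,-.16,-.19],8),([-.16,-.295,.058,-.053,-.163,-.193],8)]
for lam in (0,.05,.1):
    q=Q[0].copy()
    for r,n in rows:
        p,R=fk(q); q=run(q,*rel(p,R,r),n=n,lam=lam); print(lam,np.round(q,3),fk(q)[0])
    p,R=fk(q)
    for d,n in ((.05,1),(.1,1),(.125,2)): 
        q=run(q,p+R@[.001,.001,d],R,n=n,lam=lam)
    print(np.round(q,3))
print(np.round(Q[1:],3))
E
```

```text
0 [-1.019 -0.051  0.224  2.009  0.236  1.011  0.509] [0.41020655 0.26503561 0.28179484]
0 [-1.067 -0.235  1.03   2.184  0.227  0.568  1.573] [ 0.53246646 -0.05175136  0.25557414]
[-1.786 -0.083  1.456  2.268  0.086  0.34   1.602]
0.05 [-1.019 -0.051  0.224  2.009  0.236  1.011  0.509] [0.41020416 0.26503635 0.2817945 ]
0.05 [-1.07  -0.237  1.032  2.184  0.232  0.569  1.567] [ 0.53231743 -0.05169901  0.25565409]
[-1.726 -0.072  1.46   2.243  0.068  0.368  1.612]
0.1 [-1.019 -0.051  0.224  2.009  0.236  1.011  0.509] [0.41017123 0.26505192 0.28179182]
0.1 [-1.066 -0.25   1.017  2.187  0.257  0.576  1.541] [ 0.52983376 -0.05073477  0.25691539]
[-1.615 -0.093  1.46   2.258  0.081  0.361  1.637]
[[-1.012 -0.056  0.23   2.012  0.237  1.012  0.51 ]
 [-1.046 -0.223  1.033  2.181  0.2    0.563  1.598]
 [-1.61  -0.463  1.427  2.216  0.828  0.58   1.041]]
```

```bash
nproc; cat > fast.py <<'E'
from kin import *
SG=np.array([-1,1,-1,1,-1,1,-1.]);OF=np.array([0,0,0,0,0,0,np.pi/2])
T=np.zeros((7,3))  # offset after joint i (frame i+1)
p00=np.zeros(3)
for (i,a_),v in zip(names,KX):
    if i==0: p00[a_]+=v
    else: T[i-1,a_]+=v
def fkj(q):
    R=np.eye(3);p=p00.copy();axs=[];org=[]
    for i in range(7):
        t=SG[i]*q[i]+OF[i];c,s_=np.cos(t),np.sin(t)
        org.append(p)
        if i%2==0: axs.append(R[:,2]*SG[i]); R=R@np.array([[c,-s_,0],[s_,c,0],[0,0,1]])
        else: axs.append(R[:,1]*SG[i]); R=R@np.array([[c,0,s_],[0,1,0],[-s_,0,c]])
        p=p+R@T[i]
    A=np.array(axs);O=np.array(org)
    return p,R,np.vstack([np.cross(A,p-O).T,A.T])
def rv(M): 
    w=np.array([M[2,1]-M[1,2],M[0,2]-M[2,0],M[1,0]-M[0,1]])/2; s_=np.linalg.norm(w);c=(np.trace(M)-1)/2;t=np.arctan2(s_,c)
    return w*(t/s_ if s_>1e-9 else 1.)
def ex(v):
    return cv2.Rodrigues(v)[0]
import cv2
lim=.7*np.array([2.57,2.57,3.14,3.14,3.14,3.14,3.14])*.1
def run(q,p,R,maxn=60,sub=2,vm=.05,wm=np.radians(8.59)):
    """-> q, rows, min margin, ok"""
    n=0;mm=9.;cp,cR,J=fkj(q)
    while n<maxn:
        dp=p-cp;dr=rv(R@cR.T);a_=np.linalg.norm(dp);b=np.linalg.norm(dr)
        if a_<5e-4 and b<3e-3: return q,n,mm,True
        tp=cp+dp*min(1,vm/max(a_,1e-9)); tR=ex(dr*min(1,wm/max(b,1e-9)))@cR
        q0=q.copy()
        for k in range(sub):
            pp,RR,J=fkj(q); e=np.r_[tp-pp,rv(tR@RR.T)]/(sub-k)
            q=q+J.T@np.linalg.solve(J@J.T+1e-6*np.eye(6),e)
        dq=q-q0;m=np.max(np.abs(dq)/lim)
        if m>1:q=q0+dq/m
        cp,cR,J=fkj(q);n+=1;mm=min(mm,margin(q).min())
        if mm<0.005: return q,n,mm,False
    return q,n,mm,False
E
cat > search.py <<'E'
from fast import *
import sys
from multiprocessing import Pool
def trial(seed):
    rng=np.random.default_rng(seed)
    q=np.array(np.load("qnow.npy")); p,R,_=fkj(q); path=[];tot=0
    # back off first
    n=run(q,p-R[:,2]*.12,R); q=n[0]; tot+=n[1]
    if n[1]>20: return None
    K=rng.integers(1,4); mins=1
    for k in range(K):
        w=(np.array([rng.uniform(.4,.6),rng.uniform(-.5,.5),rng.uniform(.33,.6)]),Rtilt(rng.choice([0,0,15.]),rng.uniform(-180,180)))
        r=run(q,*w); 
        if not r[3]: return None
        path.append(w);tot+=r[1];q=r[0];mins=min(mins,r[2])
    roll=rng.choice([0,90,-90,180]); tilt=20
    w=(pan(.10,.035,.16),Rtilt(tilt,roll)); r=run(q,*w)
    if not r[3]: return None
    mins=min(mins,r[2]);tot+=r[1];path.append(w);q=r[0]; press=1;ql=[q]
    for (x,y,z) in [(.133,.035,.03),(.133,.035,.0095),(.133,-.04,.0095),(.133,-.04,.05),(.058,-.04,.05),(.058,-.025,.0095),(.058,.04,.0095)]:
        r=run(q,pan(x,y,z),Rtilt(tilt,roll)); 
        if not r[3]: return None
        q=r[0];press=min(press,r[2]);tot+=r[1];ql.append(q)
    return min(press,mins+.05),press,mins,tot,roll,path,ql
if __name__=="__main__":
    with Pool() as P_: res=[r for r in P_.imap_unordered(trial,range(int(sys.argv[1])),chunksize=20) if r]
    print(len(res)); res.sort(key=lambda r:-r[0])
    import pickle; pickle.dump(res[:20],open("res.pkl","wb"))
    for r in res[:8]: print(np.round(r[:3],3),r[3],r[4],[np.round(w[0],2) for w in r[5]],np.round(r[6][1],2))
E
python3 - <<'E'
from rig import env
import numpy as np; q=env.state()["qpos"];np.save("qnow.npy",q)
import sys;sys.path.insert(0,".")
from fast import *
print(fkj(Q[1])[0]-fk(Q[1])[0], abs(fkj(Q[1])[1]-fk(Q[1])[1]).max())
E
time timeout 500 python3 search.py 3000
```

```text
4
[-5.55111512e-17 -1.11022302e-16 -1.66533454e-16] 1.942890293094024e-16
121
[0.168 0.219 0.118] 60 180 [array([0.53, 0.28, 0.34]), array([0.5 , 0.3 , 0.34]), array([ 0.5 , -0.06,  0.25])] [-0.65  0.32  0.83  2.06 -0.6   0.6  -0.86]
[0.167 0.233 0.117] 73 90 [array([0.56, 0.46, 0.45]), array([ 0.59, -0.2 ,  0.48]), array([0.41, 0.31, 0.48]), array([ 0.5 , -0.06,  0.25])] [-0.69  0.34  0.89  2.06 -0.64  0.61  0.76]
[0.165 0.21  0.115] 62 0 [array([0.6 , 0.43, 0.46]), array([ 0.48, -0.34,  0.47]), array([0.44, 0.05, 0.34]), array([ 0.5 , -0.06,  0.25])] [-0.62  0.31  0.79  2.06 -0.56  0.59  2.26]
[0.163 0.202 0.113] 84 180 [array([0.6 , 0.44, 0.34]), array([ 0.58, -0.49,  0.42]), array([ 0.51, -0.05,  0.39]), array([ 0.5 , -0.06,  0.25])] [-0.58  0.3   0.74  2.06 -0.53  0.58 -0.91]
[0.154 0.203 0.104] 67 90 [array([0.58, 0.32, 0.41]), array([ 0.58, -0.22,  0.57]), array([0.44, 0.34, 0.57]), array([ 0.5 , -0.06,  0.25])] [-0.58  0.3   0.75  2.06 -0.54  0.58  0.66]
[0.153 0.239 0.103] 40 180 [array([0.48, 0.3 , 0.38]), array([ 0.5 , -0.06,  0.25])] [-0.71  0.35  0.92  2.06 -0.66  0.62 -0.8 ]
[0.152 0.212 0.102] 56 90 [array([0.53, 0.29, 0.45]), array([ 0.5 , -0.32,  0.45]), array([ 0.5 , -0.06,  0.25])] [-0.62  0.31  0.8   2.06 -0.57  0.59  0.69]
[0.15  0.201 0.1  ] 59 0 [array([0.52, 0.36, 0.49]), array([0.59, 0.26, 0.36]), array([ 0.5 , -0.06,  0.25])] [-0.58  0.29  0.73  2.06 -0.53  0.58  2.22]
real	0m11.048s
user	0m41.646s
sys	0m0.294s
```

>>> arm_command([
  [0,0,0,-0.12,0,0,0],
  [0,0,0,-0.12,0,0,0],
  [0,0,0,-0.12,0,0,0],
  [0,0,0,-0.12,0,0,0],
])

```text
clock: 2.6
tcp_pos: [0.4986, -0.0535, 0.3041]
eef_rot: [[-0.852, -0.155, 0.5], [-0.135, 0.988, 0.076], [-0.506, -0.002, -0.863]]
contact_force: [0.3, -0.1, 1.3]
opening: 0.001
```

```bash
sed -i 's/n=run(q,p-R\[:,2\]\*.12,R); q=n\[0\]; tot+=n\[1\]/n=(0,0)/' search.py; python3 - <<'E'
from h import *
from rig import env
s=env.state();np.save("qnow.npy",s["qpos"]);print(s["qpos"],rep(s))
E
timeout 500 python3 search.py 6000
```

```text
[-1.09198427 -0.48113322  0.87666492  2.17278471  0.5358543   0.79729179
  1.26865839] ('t', 2.6, 'panel tcp', array([0.1292, 0.0453, 0.2078]), 'F panel', array([ 0.87, -0.17,  1.02]), 'oriErr', array([-0.003, -0.006, -0.009]))
788
[0.208 0.241 0.158] 31 0 [array([0.56, 0.1 , 0.33]), array([ 0.5 , -0.06,  0.25])] [-0.72  0.35  0.92  2.06 -0.67  0.62  2.35]
[0.207 0.214 0.157] 43 90 [array([0.6 , 0.22, 0.38]), array([ 0.51, -0.19,  0.52]), array([ 0.5 , -0.06,  0.25])] [-0.63  0.31  0.81  2.06 -0.58  0.59  0.7 ]
[0.204 0.229 0.154] 40 90 [array([0.59, 0.1 , 0.37]), array([ 0.49, -0.03,  0.38]), array([ 0.5 , -0.06,  0.25])] [-0.68  0.33  0.88  2.06 -0.63  0.61  0.74]
[0.2  0.22 0.15] 63 90 [array([0.55, 0.05, 0.36]), array([0.43, 0.42, 0.49]), array([0.51, 0.27, 0.55]), array([ 0.5 , -0.06,  0.25])] [-0.65  0.32  0.83  2.06 -0.6   0.6   0.72]
[0.198 0.228 0.148] 60 0 [array([0.58, 0.01, 0.35]), array([ 0.56, -0.08,  0.35]), array([ 0.6 , -0.1 ,  0.35]), array([ 0.5 , -0.06,  0.25])] [-0.68  0.33  0.87  2.06 -0.63  0.61  2.31]
[0.197 0.217 0.147] 54 0 [array([0.58, 0.1 , 0.35]), array([ 0.51, -0.13,  0.45]), array([0.55, 0.12, 0.36]), array([ 0.5 , -0.06,  0.25])] [-0.64  0.32  0.82  2.06 -0.59  0.6   2.28]
[0.194 0.221 0.144] 39 0 [array([0.6 , 0.45, 0.38]), array([ 0.5 , -0.06,  0.25])] [-0.72  0.35  0.93  2.06 -0.67  0.62  2.35]
[0.191 0.24  0.141] 45 180 [array([0.54, 0.38, 0.41]), array([0.42, 0.04, 0.46]), array([ 0.5 , -0.06,  0.25])] [-0.71  0.35  0.92  2.06 -0.66  0.62 -0.8 ]
```

```bash
cat > plan.py <<'E'
from fast import *
import pickle,sys
from rig import env
res=pickle.load(open("res.pkl","rb"));r=res[1]
s=env.state();q=s["qpos"]
for w in r[5]:
    o=run(q,*w); print("->",np.round(w[0],3),"rows",o[1],"margin",round(o[2],3)); q=o[0]
i=int(sys.argv[1])
print(np.round(s["qpos"],3),"cmd",go(s,*r[5][i]))
E
python3 plan.py 0
```

```text
-> [0.597 0.218 0.376] rows 7 margin 0.157
-> [ 0.511 -0.186  0.521] rows 9 margin 0.273
-> [ 0.499 -0.064  0.248] rows 12 margin 0.333
[-1.092 -0.481  0.877  2.173  0.536  0.797  1.269] cmd (array([-0.1568,  0.253 ,  0.0083]), array([0.1184, 0.3235, 0.4421]))
```

>>> arm_command([
  [0,-0.157,0.253,0.008,0.118,0.324,0.442],
  [0,-0.157,0.253,0.008,0.118,0.324,0.442],
  [0,-0.157,0.253,0.008,0.118,0.324,0.442],
  [0,-0.157,0.253,0.008,0.118,0.324,0.442],
  [0,-0.157,0.253,0.008,0.118,0.324,0.442],
  [0,-0.157,0.253,0.008,0.118,0.324,0.442],
  [0,-0.157,0.253,0.008,0.118,0.324,0.442],
  [0,-0.157,0.253,0.008,0.118,0.324,0.442],
])

```text
clock: 3.4
tcp_pos: [0.5976, 0.2218, 0.3662]
eef_rot: [[-0.853, 0.522, -0.012], [0.522, 0.853, -0.005], [0.007, -0.01, -1.0]]
contact_force: [-0.2, -0.3, -0.3]
opening: 0.0
```

```bash
python3 plan.py 1
```

```text
-> [0.597 0.218 0.376] rows 1 margin 0.441
-> [ 0.511 -0.186  0.521] rows 9 margin 0.272
-> [ 0.499 -0.064  0.248] rows 12 margin 0.332
[-1.081  0.481  1.01   1.389 -0.401  1.501  0.93 ] cmd (array([-0.1381, -0.3941, -0.1516]), array([-0.0042, -0.0069, -0.4766]))
```

>>> arm_command([
  [0,-0.138,-0.394,-0.152,-0.004,-0.007,-0.477],
  [0,-0.138,-0.394,-0.152,-0.004,-0.007,-0.477],
  [0,-0.138,-0.394,-0.152,-0.004,-0.007,-0.477],
  [0,-0.138,-0.394,-0.152,-0.004,-0.007,-0.477],
  [0,-0.138,-0.394,-0.152,-0.004,-0.007,-0.477],
  [0,-0.138,-0.394,-0.152,-0.004,-0.007,-0.477],
  [0,-0.138,-0.394,-0.152,-0.004,-0.007,-0.477],
  [0,-0.138,-0.394,-0.152,-0.004,-0.007,-0.477],
])

```text
clock: 4.2
tcp_pos: [0.5144, -0.1515, 0.5081]
eef_rot: [[-0.981, -0.194, 0.006], [-0.194, 0.981, 0.009], [-0.007, 0.008, -1.0]]
contact_force: [0.2, -0.0, 0.0]
opening: -0.0
```

```bash
python3 plan.py 2
```

```text
-> [0.597 0.218 0.376] rows 9 margin 0.339
-> [ 0.511 -0.186  0.521] rows 9 margin 0.272
-> [ 0.499 -0.064  0.248] rows 12 margin 0.333
[-0.639  0.185  1.044  1.35  -0.171  1.694  2.142] cmd (array([2.000e-04, 8.690e-02, 2.607e-01]), array([-0.1637, -0.1803,  1.0195]))
```

```bash
python3 - <<'E'
from fast import *
from rig import env
s=env.state()
for roll in (0,45,90,-90,180):
  for tilt in (20,15):
    q=s["qpos"];o=run(q,pan(.11,.035,.12),Rtilt(tilt,roll));q=o[0];m=[o[2]];n=o[1];ok=[o[3]]
    for (x,y,z) in [(.133,.035,.03),(.133,.035,.0095),(.133,-.04,.0095),(.133,-.04,.05),(.058,-.04,.05),(.058,-.025,.0095),(.058,.04,.0095)]:
        o=run(q,pan(x,y,z),Rtilt(tilt,roll));q=o[0];m.append(o[2]);n+=o[1];ok.append(o[3])
    print(roll,tilt,n,all(ok),np.round(m,2),np.round(q,2))
print(go(s,pan(.11,.035,.12),Rtilt(20,0)),pan(.11,.035,.12))
E
```

```text
0 20 21 True [0.3  0.36 0.35 0.38 0.45 0.3  0.28 0.22] [-0.59  0.3   0.75  2.22 -0.72  0.45  2.44]
0 15 21 True [0.37 0.43 0.45 0.48 0.52 0.36 0.35 0.3 ] [-0.61  0.34  0.78  2.16 -0.6   0.56  2.32]
45 20 21 True [0.34 0.36 0.35 0.38 0.45 0.3  0.28 0.22] [-0.59  0.3   0.75  2.22 -0.72  0.45  1.65]
45 15 21 True [0.4  0.43 0.46 0.49 0.52 0.36 0.35 0.3 ] [-0.64  0.35  0.81  2.16 -0.63  0.56  1.56]
90 20 26 True [0.05 0.22 0.39 0.42 0.45 0.3  0.29 0.24] [-0.69  0.34  0.88  2.22 -0.83  0.49  0.96]
90 15 25 True [0.1  0.26 0.47 0.5  0.43 0.35 0.35 0.3 ] [-0.75  0.42  0.97  2.16 -0.77  0.61  0.9 ]
-90 20 15 False [-0.12 -0.34 -0.56 -0.78 -0.96 -1.03 -1.13 -1.  ] [-0.4   0.27  0.57  2.21 -0.61  0.43  3.94]
-90 15 14 False [-0.02 -0.24 -0.46 -0.68 -0.87 -0.92 -0.98 -0.85] [-0.4   0.3   0.56  2.14 -0.47  0.53  3.79]
180 20 15 False [-0.02 -0.22 -0.4  -0.62 -0.8  -0.96 -1.13 -1.13] [-0.4   0.26  0.45  2.18 -0.08  0.42  4.07]
180 15 15 False [-0.09 -0.29 -0.47 -0.69 -0.87 -1.02 -1.19 -1.2 ] [-0.37  0.29  0.44  2.13 -0.13  0.53  4.14]
(array([-0.0282,  0.0853,  0.2906]), array([ 0.0105, -0.2177,  0.0302])) [ 0.52709242 -0.05973977  0.21842305]
```

>>> arm_command([
  [0,-0.028,0.085,0.29,0.01,-0.218,0.03],
  [0,-0.028,0.085,0.29,0.01,-0.218,0.03],
  [0,-0.028,0.085,0.29,0.01,-0.218,0.03],
  [0,-0.028,0.085,0.29,0.01,-0.218,0.03],
  [0,-0.028,0.085,0.29,0.01,-0.218,0.03],
  [0,-0.028,0.085,0.29,0.01,-0.218,0.03],
  [0,-0.028,0.085,0.29,0.01,-0.218,0.03],
  [0,-0.028,0.085,0.29,0.01,-0.218,0.03],
])

```text
clock: 5.0
tcp_pos: [0.525, -0.058, 0.2141]
eef_rot: [[-0.933, -0.146, 0.33], [-0.139, 0.989, 0.047], [-0.333, -0.002, -0.943]]
contact_force: [0.2, -0.9, 0.3]
opening: 0.002
```

```bash
python3 - <<'E'
from h import *
from kin import Rtilt
from rig import env,eyes
s=env.state();print(rep(s),s["qpos"],go(s,pan(.131,.035,.03),Rtilt(20)))
E
```

```text
('t', 5.0, 'panel tcp', array([0.1063, 0.037 , 0.1172]), 'F panel', array([ 0.17, -0.94,  0.2 ]), 'oriErr', array([ 0.001,  0.184, -0.002])) [-0.9407562   0.04282847  1.05189035  2.1205405  -0.18993576  0.67759913
  1.9514875 ] (array([-0.0403, -0.002 ,  0.0812]), array([-0.0009, -0.0059,  0.0009]))
```

>>> arm_command([
  [0,-0.04,-0.002,0.04,0,0,0],
  [0,-0.04,-0.002,0.078,0,0,0],
  [0,-0.04,-0.002,0.08,0,0,0],
  [0,-0.04,-0.002,0.08,0,0,0],
])

```text
clock: 5.4
tcp_pos: [0.5935, -0.0525, 0.1559]
eef_rot: [[-0.931, -0.145, 0.336], [-0.138, 0.989, 0.045], [-0.339, -0.004, -0.941]]
contact_force: [-0.6, -0.2, 0.2]
opening: 0.002
```

```bash
python3 - <<'E'
from h import *
from kin import Rtilt
from rig import env,eyes
import cv2
s=env.state();print(rep(s),s["qpos"],go(s,pan(.131,.035,.0095),Rtilt(20)))
for n in("top","scene"):
    c=eyes.camera(n); np.savez("x.npz",**c); u,v=map(int,proj(c,pan(.13,-.02,.02))); cv2.imwrite(f"pics/{n}3.png",cv2.resize(c["img"][v-60:v+60,u-80:u+80,::-1],None,fx=4,fy=4,interpolation=cv2.INTER_CUBIC))
E
python3 -c "
import cv2,numpy as np
cv2.imwrite('pics/b3.png',cv2.resize(np.vstack([cv2.imread('pics/top3.png'),cv2.imread('pics/scene3.png')]),None,fx=.62,fy=.62))"
```

```text
('t', 5.4, 'panel tcp', array([0.1365, 0.0324, 0.0324]), 'F panel', array([-0.49, -0.13,  0.47]), 'oriErr', array([ 0.004,  0.178, -0.001])) [-0.71051368  0.34483423  0.91517485  2.04715544 -0.64071008  0.62788125
  2.3247093 ] (array([0.0014, 0.0027, 0.0235]), array([-0.0028, -0.0023,  0.0004]))
```

View pics/b3.png

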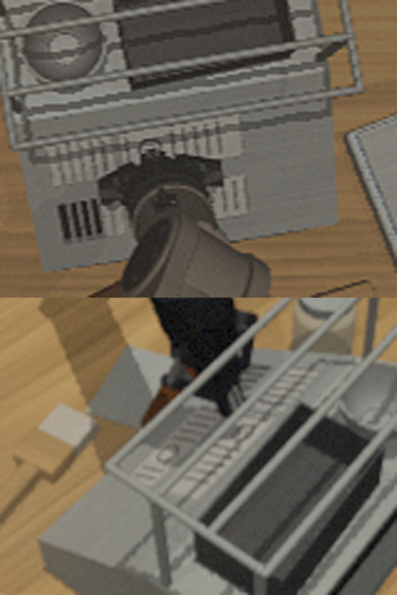

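>>> arm_command([
  [0,0.001,0.003,0.012,0,0,0],
  [0,0.001,0.003,0.018,0,0,0],
  [0,0.001,0.003,0.018,0,0,0],
])

```text
clock: 5.8
tcp_pos: [0.5983, -0.0479, 0.1405]
eef_rot: [[-0.93, -0.145, 0.339], [-0.138, 0.989, 0.048], [-0.342, -0.002, -0.94]]
contact_force: [-0.5, 0.2, -1.1]
opening: -0.002
```

```bash
echo 'from h import *
from kin import Rtilt
from rig import env
s=env.state();print(rep(s),np.round(s["qpos"],3))' > r.py; python3 r.py
```

```text
('t', 5.8, 'panel tcp', array([0.1336, 0.0363, 0.0164]), 'F panel', array([-0.93,  0.3 , -0.79]), 'oriErr', array([ 0.002,  0.174, -0.001])) [-0.68   0.371  0.876  2.054 -0.689  0.6    2.36 ]
```

Now creep down.

>>> arm_command([
  [0,0,0,0.003,0,0,0],
  [0,0,0,0.005,0,0,0],
  [0,0,0,0.005,0,0,0],
])

```text
clock: 6.1
tcp_pos: [0.6004, -0.0482, 0.1355]
eef_rot: [[-0.93, -0.145, 0.338], [-0.137, 0.989, 0.047], [-0.341, -0.003, -0.94]]
contact_force: [-3.3, 0.6, 5.4]
opening: -0.004
```

```bash
python3 r.py
```

```text
('t', 6.1, 'panel tcp', array([0.1328, 0.0358, 0.011 ]), 'F panel', array([-0.03,  1.1 ,  6.27]), 'oriErr', array([ 0.003,  0.175, -0.001])) [-0.668  0.382  0.864  2.053 -0.703  0.594  2.371]
```

>>> arm_command([
  [0,0,0,0.002,0,0,0],
  [0,0,0,0.002,0,0,0],
])

```text
clock: 6.3
tcp_pos: [0.6009, -0.0496, 0.1351]
eef_rot: [[-0.93, -0.143, 0.339], [-0.135, 0.99, 0.047], [-0.342, -0.002, -0.94]]
contact_force: [-12.9, 0.1, 21.0]
opening: -0.001
```

```bash
python3 r.py
```

```text
('t', 6.3, 'panel tcp', array([0.1328, 0.0343, 0.0106]), 'F panel', array([-0.53,  1.97, 24.56]), 'oriErr', array([0.003, 0.175, 0.001])) [-0.663  0.383  0.862  2.052 -0.707  0.594  2.376]
```

>>> arm_command([
  [0,0,0,-0.001,0,0,0],
  [0,0,-0.006,-0.001,0,0,0],
  [0,0,-0.012,-0.001,0,0,0],
  [0,0,-0.018,-0.001,0,0,0],
])

```text
clock: 6.7
tcp_pos: [0.6032, -0.0662, 0.1353]
eef_rot: [[-0.93, -0.145, 0.338], [-0.137, 0.989, 0.048], [-0.342, -0.002, -0.94]]
contact_force: [-8.6, 0.3, 12.3]
opening: 0.002
```

```bash
python3 r.py
```

```text
('t', 6.7, 'panel tcp', array([0.1329, 0.0175, 0.0108]), 'F panel', array([-1.22,  1.52, 14.91]), 'oriErr', array([ 0.002,  0.175, -0.   ])) [-0.616  0.389  0.85   2.041 -0.719  0.607  2.416]
```

>>> arm_command([
  [0,0,-0.007,0,0,0,0],
  [0,0,-0.014,0,0,0,0],
  [0,0,-0.021,0,0,0,0],
  [0,0,-0.028,0,0,0,0],
])

```text
clock: 7.1
tcp_pos: [0.6073, -0.094, 0.1353]
eef_rot: [[-0.93, -0.145, 0.338], [-0.137, 0.989, 0.048], [-0.342, -0.002, -0.94]]
contact_force: [-5.8, 1.2, 10.6]
opening: 0.002
```

```bash
python3 r.py
```

```text
('t', 7.1, 'panel tcp', array([ 0.1329, -0.0106,  0.0108]), 'F panel', array([ 0.51,  2.06, 11.93]), 'oriErr', array([ 0.002,  0.175, -0.   ])) [-0.542  0.402  0.832  2.02  -0.74   0.627  2.479]
```

>>> arm_command([
  [0,0,-0.007,0,0,0,0],
  [0,0,-0.014,0,0,0,0],
  [0,0,-0.021,0,0,0,0],
  [0,0,-0.028,0,0,0,0],
  [0,0,-0.028,0,0,0,0],
])

```text
clock: 7.6
tcp_pos: [0.611, -0.1198, 0.1352]
eef_rot: [[-0.93, -0.146, 0.337], [-0.137, 0.989, 0.051], [-0.341, 0.001, -0.94]]
contact_force: [-7.9, 4.5, 13.4]
opening: -0.001
```

```bash
python3 r.py
```

```text
('t', 7.6, 'panel tcp', array([ 0.1327, -0.0367,  0.0108]), 'F panel', array([ 0.56,  5.62, 15.2 ]), 'oriErr', array([-0.002,  0.176, -0.   ])) [-0.471  0.418  0.814  1.995 -0.761  0.652  2.539]
```

>>> arm_command([
  [0,0,-0.004,0,0,0,0],
  [0,0,-0.004,0,0,0,0],
])

```text
clock: 7.8
tcp_pos: [0.6112, -0.1207, 0.1351]
eef_rot: [[-0.93, -0.15, 0.335], [-0.139, 0.989, 0.056], [-0.34, 0.006, -0.941]]
contact_force: [-10.9, 7.7, 17.1]
opening: -0.004
```

```bash
python3 r.py
```

```text
('t', 7.8, 'panel tcp', array([ 0.1327, -0.0376,  0.0107]), 'F panel', array([ 0.15,  9.21, 19.61]), 'oriErr', array([-0.007,  0.177, -0.001])) [-0.462  0.419  0.81   1.992 -0.764  0.659  2.547]
```

>>> arm_command([
  [0,0,-0.002,-0.03,0,0,0],
  [0,0.03,0,-0.06,0,0,0],
  [0,0.07,0.008,-0.07,0,0,0],
  [0,0.07,0.008,-0.07,0,0,0],
])

```text
clock: 8.2
tcp_pos: [0.5153, -0.13, 0.1737]
eef_rot: [[-0.932, -0.142, 0.332], [-0.133, 0.99, 0.051], [-0.336, 0.003, -0.942]]
contact_force: [-0.4, 0.3, 0.3]
opening: -0.004
```

```bash
python3 r.py; python3 - <<'E'
from h import *
from kin import Rtilt
from rig import env,eyes
import cv2
s=env.state();print(go(s,pan(.058,-.025,.025),Rtilt(20)))
c=eyes.camera("top"); cv2.imwrite("pics/t4.png",cv2.resize(c["img"][160:260,290:440,::-1],None,fx=5,fy=5,interpolation=cv2.INTER_CUBIC))
E
```

```text
('t', 8.2, 'panel tcp', array([ 0.0687, -0.0328,  0.0922]), 'F panel', array([-0.1 ,  0.4 ,  0.43]), 'oriErr', array([-0.002,  0.181,  0.004])) [-0.663  0.176  1.007  2.149 -0.513  0.647  2.402]
(array([-0.0015,  0.0077,  0.0681]), array([ 0.0013, -0.0039, -0.0026]))
```

View pics/t4.png

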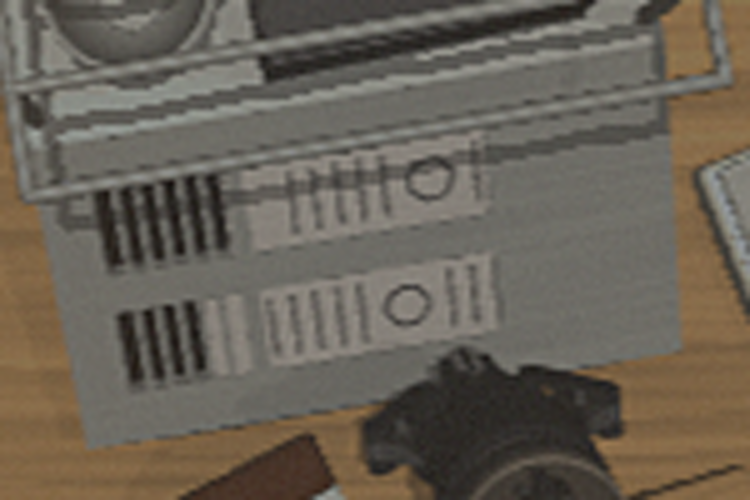

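>>> arm_command([
  [0,-0.0015,0.008,0.04,0,0,0],
  [0,-0.0015,0.008,0.066,0,0,0],
  [0,-0.0015,0.008,0.072,0,0,0],
  [0,-0.0015,0.008,0.075,0,0,0],
  [0,-0.0015,0.008,0.075,0,0,0],
])

```text
clock: 8.75
tcp_pos: [0.5479, -0.1195, 0.1065]
eef_rot: [[-0.93, -0.144, 0.338], [-0.137, 0.99, 0.045], [-0.341, -0.005, -0.94]]
contact_force: [-0.9, -0.9, -0.0]
opening: 0.001
```

```bash
python3 r.py
```

```text
('t', 8.75, 'panel tcp', array([ 0.0644, -0.0271,  0.0171]), 'F panel', array([-0.87, -0.75,  0.45]), 'oriErr', array([ 0.005,  0.175, -0.001])) [-0.481  0.351  0.811  2.155 -0.801  0.545  2.63 ]
```

>>> arm_command([
  [0,0.003,0,0.004,0,0,0],
  [0,0.003,0,0.006,0,0,0],
  [0,0.003,0,0.006,0,0,0],
])

```text
clock: 9.05
tcp_pos: [0.5466, -0.1187, 0.0994]
eef_rot: [[-0.93, -0.145, 0.338], [-0.137, 0.989, 0.046], [-0.341, -0.004, -0.94]]
contact_force: [-0.3, -0.5, -1.1]
opening: 0.002
```

```bash
python3 r.py
```

```text
('t', 9.05, 'panel tcp', array([ 0.0598, -0.0262,  0.0116]), 'F panel', array([-0.9 , -0.43, -0.74]), 'oriErr', array([ 0.003,  0.176, -0.001])) [-0.465  0.359  0.792  2.162 -0.824  0.533  2.653]
```

>>> arm_command([
  [0,0,0,0.0015,0,0,0],
  [0,0,0,0.0015,0,0,0],
])

```text
clock: 9.25
tcp_pos: [0.5471, -0.119, 0.0988]
eef_rot: [[-0.93, -0.144, 0.338], [-0.137, 0.99, 0.047], [-0.341, -0.002, -0.94]]
contact_force: [-6.6, 1.5, 10.4]
opening: 0.001
```

```bash
python3 r.py
```

```text
('t', 9.25, 'panel tcp', array([ 0.0598, -0.0266,  0.0108]), 'F panel', array([-0.21,  2.45, 12.16]), 'oriErr', array([ 0.003,  0.175, -0.   ])) [-0.461  0.361  0.789  2.162 -0.828  0.533  2.657]
```

12 N: drag left.

>>> arm_command([
  [0,0,0.006,0,0,0,0],
  [0,0,0.012,0,0,0,0],
  [0,0,0.018,0,0,0,0],
  [0,0,0.024,0,0,0,0],
])

```text
clock: 9.65
tcp_pos: [0.5439, -0.0972, 0.0988]
eef_rot: [[-0.93, -0.142, 0.34], [-0.135, 0.99, 0.043], [-0.342, -0.006, -0.94]]
contact_force: [-5.8, -3.0, 8.5]
opening: -0.002
```

```bash
python3 r.py
```

```text
('t', 9.65, 'panel tcp', array([ 0.0598, -0.0045,  0.0109]), 'F panel', array([-1.08, -2.08, 10.48]), 'oriErr', array([0.007, 0.174, 0.001])) [-0.529  0.346  0.806  2.183 -0.808  0.507  2.597]
```

>>> arm_command([
  [0,0,0.006,0.0003,0,0,0],
  [0,0,0.012,0.0003,0,0,0],
  [0,0,0.018,0.0003,0,0,0],
  [0,0,0.024,0.0003,0,0,0],
])

```text
clock: 10.05
tcp_pos: [0.5404, -0.0736, 0.0987]
eef_rot: [[-0.93, -0.142, 0.34], [-0.135, 0.99, 0.044], [-0.343, -0.005, -0.94]]
contact_force: [-8.7, -4.2, 13.9]
opening: 0.003
```

```bash
python3 r.py
```

```text
('t', 10.05, 'panel tcp', array([0.0598, 0.0193, 0.0108]), 'F panel', array([-1.  , -2.88, 16.63]), 'oriErr', array([0.006, 0.174, 0.002])) [-0.599  0.334  0.823  2.202 -0.788  0.486  2.534]
```

>>> arm_command([
  [0,0,0.005,0,0,0,0],
  [0,0,0.01,0,0,0,0],
  [0,0,0.01,0,0,0,0],
])

```text
clock: 10.35
tcp_pos: [0.5397, -0.0659, 0.099]
eef_rot: [[-0.929, -0.139, 0.342], [-0.134, 0.99, 0.04], [-0.344, -0.009, -0.939]]
contact_force: [-6.3, -7.3, 11.5]
opening: -0.001
```

```bash
python3 r.py
```

```text
('t', 10.35, 'panel tcp', array([0.0603, 0.0271, 0.0108]), 'F panel', array([-0.61, -6.33, 13.59]), 'oriErr', array([0.011, 0.172, 0.002])) [-0.63   0.33   0.832  2.209 -0.779  0.474  2.507]
```

>>> arm_command([
  [0,0,0.003,0,0,0,0],
  [0,0,0.001,-0.03,0,0,0],
  [0,0.03,0,-0.07,0,0,0],
  [0,0.08,0,-0.09,0,0,0],
  [0,0.09,0,-0.1,0,0,0],
  [0,0.09,0,-0.1,0,0,0],
])

```text
clock: 10.95
tcp_pos: [0.4209, -0.0777, 0.161]
eef_rot: [[-0.929, -0.147, 0.338], [-0.139, 0.989, 0.047], [-0.342, -0.003, -0.94]]
contact_force: [-0.1, -0.1, -1.2]
opening: -0.001
```

```bash
python3 r.py; python3 - <<'E'
from h import *
from rig import env,eyes
import cv2
c=eyes.camera("top"); np.savez("t5.npz",**c); cv2.imwrite("pics/t5.png",cv2.resize(c["img"][160:260,290:440,::-1],None,fx=5,fy=5,interpolation=cv2.INTER_CUBIC))
E
```

```text
('t', 10.95, 'panel tcp', array([-0.0119,  0.0327,  0.1241]), 'F panel', array([-0.69, -0.05, -0.96]), 'oriErr', array([ 0.003,  0.175, -0.002])) [-0.876 -0.216  0.943  2.374  0.186  0.559  1.663]
```

View pics/t5.png

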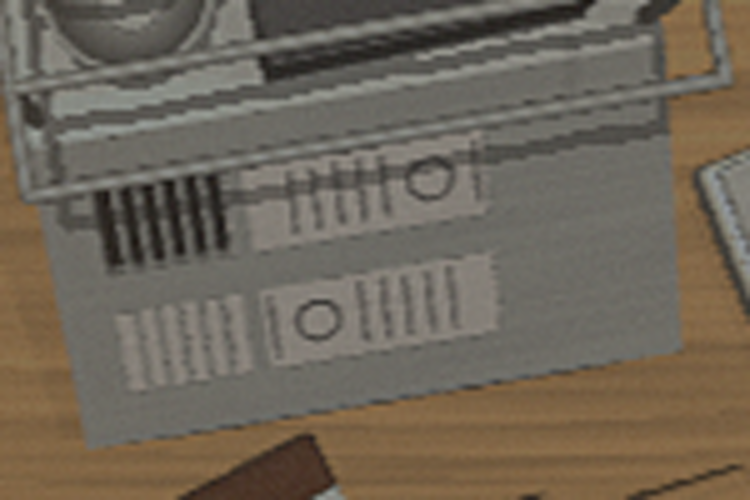

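```bash
python3 - <<'E'
from h import *
c=load("t5.npz")
C=lambda a,b: B.T@(ray(c,290+a/5-.4,160+b/5-.4,pan(0,0,-.0015),Z)-foot)
for k,v in dict(up0=(304,200),up=(429,178),lo0=(408,305),lo=(319,320),uL=(250,215),uR=(484,174),lL=(266,327),lR=(494,290)).items(): print(k,np.round(C(*v)*1000,1))
c0=load("top0.npz"); d=np.abs(c0["img"].astype(int)-c["img"]).sum(2)>90; ys,xs=np.nonzero(d); 
import cv2; cv2.imwrite("pics/d.png",(d*255).astype(np.uint8))
s0=load("s1.npz")
E
```

```text
up0 [132.   31.   -1.5]
up [132.8 -37.1  -1.5]
lo0 [ 57.2 -17.9  -1.5]
lo [57.  32.  -1.5]
uL [128.4  60.9  -1.5]
uR [129.7 -66.7  -1.5]
lL [58.1 61.5 -1.5]
lR [ 57.7 -66.1  -1.5]
```

View pics/d.png

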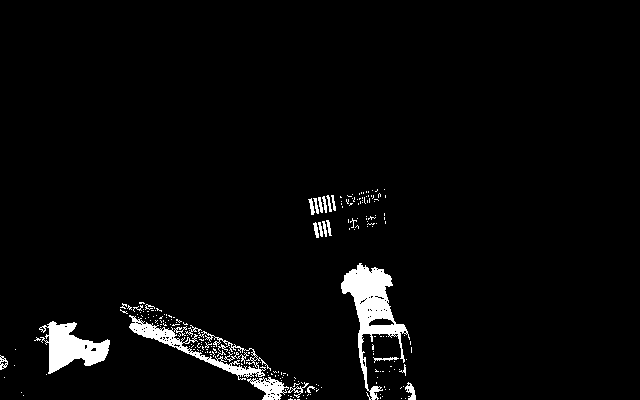

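```bash
python3 -c "
from rig import env,ticket
s=env.state();print(s['contact_force'],abs(s['qd']).max());print(ticket.job_done())"
```

```text
[-2.70607204 -1.15199573 -1.33927115] 0.30289708615993255
the job is handed in; nothing more can be done
None
```

I slid the upper vent fully open and the lower vent fully shut, then lifted the closed gripper clear and handed the job in at about 11 s. No verdict came back.

**How it was done:** I pressed with closed fingertips, tilted 20° from vertical, at about 12–20 N while dragging (a brief 24.6 N when first pressing on the upper plate). Side force rose at the end of each drag, as if the plates had reached their stops.

**Last checks on the final top image:**
- **Upper vent:** the ring mark is about 34.5 mm to the -y side of the window centre, so the slide stands at about 0.0695 m. The grille is fully black.
- **Lower vent:** the ring mark is about 34.6 mm to the +y side, so the slide stands at about 0.0005 m. The grille is fully covered.
- **Bystanders:** comparing the first and last images shows changes only at the vents, the arm and its shadow. What lay under the arm in that image could not be compared.

**What went wrong or disagreed:**
- My first descent, square to the panel, ran into joint limits about 70 mm above the panel. I backed off and came in with a different arm posture and less tilt.
- My measured window centres sat about 2.5 mm toward -y of the position worked out from the cabinet's front edge. I took the ring offsets from the windows themselves.
- At hand-in one joint still read 0.30 rad/s and the wrist force about 3 N. The tool was in free air more than 100 mm off the panel, so I put this down to the arm settling. I did not wait to confirm that it had stopped.

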